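Hold the water filter's flush slide open

ROBOT

A 6-joint arm with a two-finger parallel gripper is mounted at the origin on a cart in front of the work surface, level with it; the furniture and walls round the work are solid. World frame = base frame: x ahead of the robot, y to its left, z up, the work surface at z = 0. Lengths are in mm, angles in rad, forces in N, time in s.
With the tool pointing down it reaches from about 350 to 875 mm from the base axis. Payload 4.2 kg.
Tool frame: the origin (TCP) lies between the finger pads; the fingertips stand 25 mm ahead of it and the grasp point (between the pads) lies 6 mm ahead of it; z points along the fingers, y is the line along which they close (so a half turn about z gives the same grasp; the last joint's range is limited). The gripper opens to 85 mm and grips with 20 to 120 N. Pads are 22 mm wide; open, the fingers measure 114 mm over their backs; the gripper's body (76 mm by 85 mm) begins 54 mm behind the grasp point. The pads swing forward as they close: fully open they stand 13 mm farther back than shut.
Start: joints at [-0.865, 0.385, 0.008, 0, -1.194, -0.259], TCP at [270.063, -563.618, 256.312] pointing down, gripper open.
Joint ranges: [-3.14, 3.14], [-1.21, 2.06], [-1.07, 1.41], [-3.16, 2.05], [-2.99, -0.16], [-3.1, 3.1]. Speed limits (rad/s): [2.79, 2.79, 3.14, 3.14, 3.14, 3.14].

INTERFACE

Orientations are given as a unit quaternion [x, y, z, w].
In Python, from bench import arm gives the robot as it stands.
- The arm moves only by the shell command python3 -m pendant 'ROWS'. ROWS is JSON, a list of rows, each a list of 7 numbers: the shift along the tool's x, y, z in m, then the turn, a rotation vector about the tool's x, y, z in degrees, then the finger opening in m, from 0 to 0.0854. In form: [[x, y, z, wx, wy, wz, fingers], ...]. A call has 1 to 12 rows; each row shifts and turns the commanded pose from where the row before left it, along the tool's axes as they then stand; what a row does not reach is not made up. A row lasts 1/10 s, in which the tool goes at most 50 mm and 8.59 degrees, less where a joint would pass 70% of its speed; a pose out of reach is approached as far as the arm can. A call is refused whole if a number of a shift passes 0.05 or a number of a turn 8.59, either way. A call with a gripper value outside its range is refused whole. The fingers move at their own pace and stop on an object; the grip force is fixed at half the most. Time passes only in rows, so rows that do not move let the fingers close. It gives the time, the measured TCP pose, the force, the opening and the grip force at its end, in the units of the state.
- arm.read_state(): the state, without advancing time (a new reading comes with each control period).
- arm.get_image(name): name is "scene" or "top"; returns a dict with "image" (400x640x3 uint8, red, green, blue), "fx", "fy", "cx", "cy" (pixels), "xyz" and "rotation" of the camera in the world. Camera axes: x right, y down, z forward; pixel columns grow to the right and rows downward; lengths in mm; the calibration is good to about 2 mm. A picture is of the moment at which its call begins. There is no depth.
- arm.job_done(): hands the job in; it is judged then, once.
The state is a dict: "clock": time; "joints": joint angles; "joint_vel": joint speeds; "joint_efforts": joint torques, N m; "position": TCP position; "ee_rot": TCP orientation; "contact_force": force on the tool from outside, world axes, zero at the start; "wrist_torque": the same for the moment, N m; "gripper_width": finger opening in mm; "grasp_force": force on a finger pad.
Only numpy, scipy, OpenCV 4.12 (cv2) and the standard library are available. Lean on these libraries where they do the work, as an engineer would, in place of code of your own. Each camera call takes 0.05 s, during which the arm holds its last target. There are 200 camera calls.

TASK

Open the water filter's spring-return flush slide and keep it open: pick up the loose red pull handle, drop its eye over the upright brass pin on the slide until it lies flat on the slide, and draw the slide out with the handle until the black pointer stands at the yellow mark beside it. Finish while still gripping the handle and holding the slide at the mark against its spring; do not push or pull the slide with the fingers themselves, and leave the mug, the soap box and the scourer where they stand.

Things in the scene. Friction and masses are not known exactly. Their poses are not given: they have to be found in the camera images.
- filter_head: Fixed water filter head: white deck 90 x 260 mm, 24 mm high, on the worktop; at its +y end a grey valve block (57 to 127 mm from the middle, top at 62 mm) with a low blue cartridge on it (top at 108 mm), two hose stubs behind. Origin: centre of the underside. +y runs along the deck to the block, z up; the slide is drawn along -y.
- flush_slide (a joint): Travel of the sprung slide in m: 0 = home, grows as it is drawn out along the filter head's -y, stop at 0.065. The spring pulls home with about 4 N at 0, 9 N at 0.065. The slide is a steel strip 27 mm wide along the deck's middle, its top 27 mm above the worktop; at home it ends 75 mm from the head's origin towards -y, so the handle can lie flat on it.
- pin (a point): Foot of the upright brass pin on the slide, on the pin's axis at the strip's top (27 mm above the worktop). The pin is 8 mm in diameter and stands 20 mm above the strip, with a rounded end. At home it is 15 mm from the head's origin towards +y. Axes as the filter head.
- pointer (a point): Tip of the black pointer that is fixed on the slide and reaches over the deck's -x side, 20 mm behind the pin (towards the block) and 31 mm to its -x side. Axes as the filter head.
- mark: Yellow mark on the deck's -x edge: a flat band 12 mm wide along the travel, 13 mm across, 2.5 mm thick, fixed for the run, 25 to 50 mm of travel from home. Origin: middle of its underside, on the deck; axes as the filter head. The pointer is at the mark when level with the band along y.
- pull_handle: Loose red pull handle, about 80 g, lying flat, grip up. Origin: underside of its foot, below the grip's middle. Foot 36 x 44 x 7 mm; upright grip on it 18 mm thick in x (take it across this), 36 mm long in y, top 57 mm above the underside. A flat 16 mm bar runs along +y to the ring eye (36 mm outside, hole 23 mm, 7 mm thick), its centre 65 mm from the origin.
- eye (a point): Centre of the handle's eye at its underside, 65 mm from the handle's origin along its +y axis.
- white_mug: White mug, 79 x 109 x 89 mm, a bystander behind the work. Origin: centre of its underside.
- soap_box: White and red carton, 36 x 93 x 56 mm, a bystander behind the work. Origin: centre of its underside.
- scourer_pad: Teal scourer pad on end, 30 x 31 x 50 mm, a bystander behind the work. Origin: centre of its underside.
Mind the look-alikes: they are no part of the job. There is more than one size of the pull_handle; the one meant has the size given above.

How it is judged (in metres and radians):
On the way, in this order (a step that is already met when the one before it is completed fails the run):
1. the handle's eye lies over the pin, flat on the slide (horizontal distance between eye and pin below 0.01 m and z of eye in the frame of pin below 0.01 m and angle between pull_handle's own z axis and vertical below 0.2 rad), for 0.2 s.
2. the slide is drawn out to the mark with the handle (y of pointer in the frame of mark between -0.006 and 0.006 m and horizontal distance between eye and pin below 0.01 m and contact force between pull_handle and flush_slide above 1.5 N), for 0.3 s.
At the end, for the whole second after the job is handed in: Fingers grip the handle; its eye is over the pin (within 10 mm, under 10 mm off the slide, tilt under 0.2 rad) and holds the slide still, pointer within 6 mm of the mark's middle; the robot does not touch the slide; mug, box and scourer within 30 mm of their places (all of step 2 and velocity of joint flush_slide between -0.01 and 0.01 m/s and z of eye in the frame of pin below 0.01 m and angle between pull_handle's own z axis and vertical below 0.2 rad and contact force between the fingers and pull_handle above 2 N and contact force between each of the arm, the fingers and flush_slide below 1 N and distance of each of white_mug, soap_box, scourer_pad from where it was at the start of the episode below 0.03 m); the arm keeps its last pose, push and grip.
It fails at once if the fingers or arm push or pull the slide themselves (over 8 N) (contact force between any of the fingers, the arm and flush_slide above 8 N).
It fails at once if the mug, soap box or scourer is moved by 30 mm or knocked over (distance of any of white_mug, soap_box, scourer_pad from where it was at the start of the episode above 0.03 m or angle between any of white_mug, soap_box, scourer_pad's own z axis and vertical above 0.5 rad).
It also fails if it takes over 38 s, if anything falls off the work surface, if the arm or the gripper's body presses on something with over 40 N, if the wrist force passes 120 N, or if a joint passes its speed limit or range.

## Working session

There is one attempt and no reset: what is moved stays moved. The work goes in short steps, Python scripts to look and compute and a shell command to move; the robot and the scene stay as the last step left them, time stands still between calls to the robot, and variables do not carry over. Pictures are saved under pics/ and viewed, at most 10 in all, crops included, and the job is handed in when it is done.

```bash
mkdir -p pics
cat > h.py <<'E'
import numpy as np, cv2, json, pickle
from bench import arm
def snap(name,out):
    d=arm.get_image(name); cv2.imwrite(f'pics/{out}.png',cv2.cvtColor(np.asarray(d['image'],np.uint8),cv2.COLOR_RGB2BGR)); pickle.dump(d,open(f'pics/{out}.pkl','wb')); return d
def load(o): return pickle.load(open(f'pics/{o}.pkl','rb'))
def ray(d,u,v):
    r=np.array(d['rotation'],float).reshape(3,3)@np.array([(u-d['cx'])/d['fx'],(v-d['cy'])/d['fy'],1]); return np.array(d['xyz'],float),r/np.linalg.norm(r)
def atz(d,u,v,z):
    o,r=ray(d,u,v); return o+r*(z-o[2])/r[2]
def tri(d1,p1,d2,p2):
    o1,a=ray(d1,*p1);o2,b=ray(d2,*p2)
    s=np.linalg.lstsq(np.c_[a,-b],o2-o1,rcond=None)[0]; x,y=o1+a*s[0],o2+b*s[1]; return (x+y)/2,np.linalg.norm(x-y)
def proj(d,p):
    c=np.array(d['rotation'],float).reshape(3,3).T@(np.array(p,float)-np.array(d['xyz'],float)); return c[0]/c[2]*d['fx']+d['cx'],c[1]/c[2]*d['fy']+d['cy']
E
python3 - <<'E'
from h import *
for n in('scene','top'):
    d=snap(n,n+'0'); print(n,d['fx'],d['fy'],d['cx'],d['cy'],d['xyz'],np.round(d['rotation'],3).tolist())
print(arm.read_state())
E
```

```text
scene 459.5945646743768 459.5945646743768 313.37481370227283 194.10608240904824 [109.12968124 358.67263122 790.59276324] [-0.405, 0.852, -0.299, 0.141]
top 366.12213943202704 366.12213943202704 321.9481454166795 202.22471649707762 [373.78521684 -25.85447587 872.99017399] [0.736, -0.666, 0.081, -0.091]
{'clock': 0.1, 'joints': array([-8.65387592e-01,  3.85498995e-01,  6.72236040e-03, -4.56374659e-04,
       -1.19400614e+00, -2.58594812e-01]), 'joint_vel': array([-0.00039469, -0.00326104,  0.00398689,  0.00417163, -0.00016314,
       -0.00046701]), 'joint_efforts': array([ 2.26447592e-04, -3.93319917e+01,  1.88929152e+01,  4.19787839e+00,
       -2.58066946e-03,  2.38642897e-06]), 'position': array([ 269.86181867, -563.19182159,  255.30037741]), 'ee_rot': array([-2.21471002e-01,  9.75166429e-01,  9.78382546e-04, -2.72480394e-04]), 'contact_force': array([-0.73505017,  0.11235778,  1.05827502]), 'wrist_torque': array([-0.04737335, -0.06309075,  0.00382811]), 'grasp_force': 0.0, 'gripper_width': 85.53347947646816}
```

View pics/scene0.png

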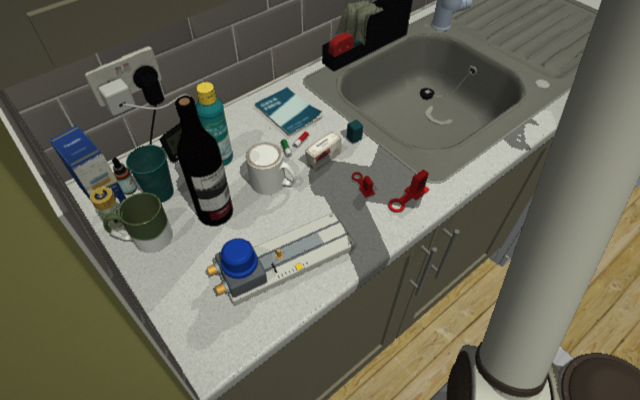

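View pics/top0.png

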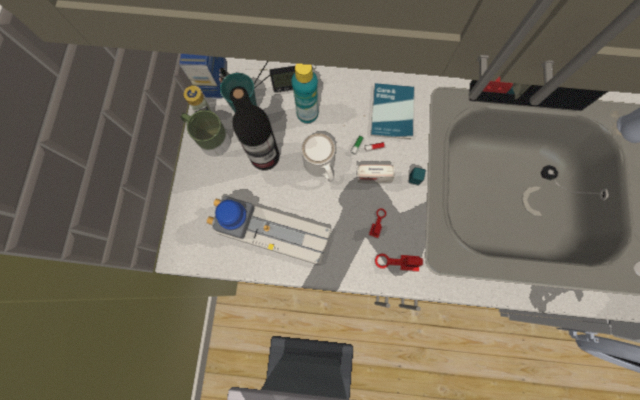

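The scene shows the filter head at about (285,260), with two red handles at (365,185) and (410,190). In the top view they sit at (375,222) and (402,262). Next I enlarge crops of both.

Run:
```python
from h import *
a=cv2.imread('pics/top0.png')[190:280,200:430]; b=cv2.imread('pics/scene0.png')
A=cv2.resize(a,None,fx=3.4,fy=3.4,interpolation=cv2.INTER_CUBIC)
cv2.imwrite('pics/c_top.png',A); print(A.shape)
l=cv2.resize(b[210:300,205:355],None,fx=4,fy=4,interpolation=cv2.INTER_CUBIC)
r=cv2.resize(b[165:215,340:440],None,fx=4.0,fy=4.0,interpolation=cv2.INTER_CUBIC)
M=np.zeros((570,600,3),np.uint8); M[:360]=l; M[365:565,:400]=r; cv2.imwrite('pics/c_scene.png',M)
```

```text
(306, 782, 3)
```

View pics/c_top.png

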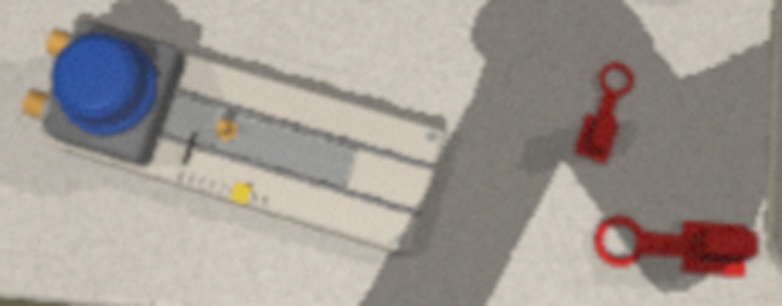

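View pics/c_scene.png

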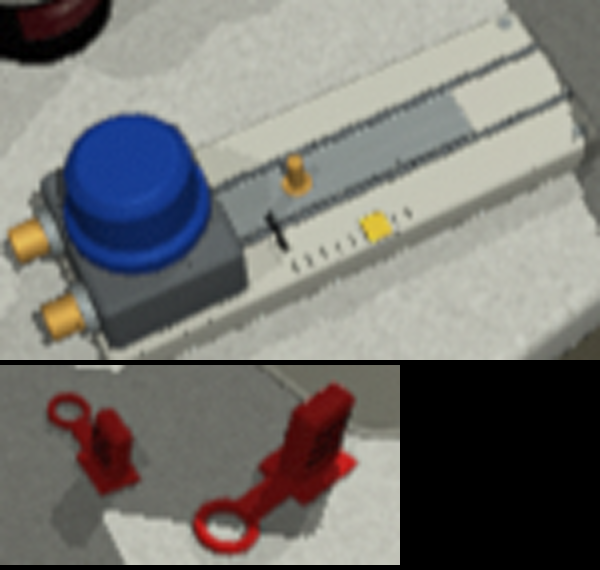

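Handles in the top crop: the large one has its eye at (619,240) and foot at (683–745, 222–275); the small one has its eye at (617,80). In the same crop the pin is at (227,127), the pointer tip at (187,163), the mark at (242,192) and the strip's end at (353,169). In the scene crop they are: pin tip (294,158), mark (376,227), large eye (226,526), small eye (69,411).

Run:
```python
from h import *
t,s=load('top0'),load('scene0')
T=lambda x,y:(200+(x+.5)/3.4-.5,190+(y+.5)/3.4-.5)
S=lambda x,y:(205+(x+.5)/4-.5,210+(y+.5)/4-.5)
R=lambda x,y:(340+(x+.5)/4-.5,165+(y-365+.5)/4-.5)
pts={'eyeL':(T(619,240),R(226,526)),'eyeS':(T(617,80),R(69,411)),'pintip':(T(227,125),S(295,158)),'pointer':(T(187,163),S(286,248)),
'mark':(T(242,193),S(376,227)),'slideA':(T(357,149),S(450,95)),'slideB':(T(348,189),S(475,133)),'deckA':(T(446,121),S(510,12)),'deckB':(T(408,250),S(585,135))}
for k,(a,b) in pts.items():
    p,e=tri(t,a,s,b); print(k,p.round(1),round(e,1))
f=lambda x,y,z:atz(t,*T(x,y),z).round(1)
print('L eye 7',f(619,240,7),'eye edges',f(594,240,7),f(645,240,7),'foot',f(683,222,7),f(683,274,7),f(745,275,7))
print('S eye 5',f(617,80,5),f(600,80,5),f(634,80,5))
print('pinfoot',f(224,136,27),'strip end mid',f(353,169,27), 'deck end',f(446,121,24),f(408,250,24))
# red mask of large handle
for n,d,roi in(('top',t,(240,280,365,430)),('scene',s,(165,215,385,440))):
    im=np.asarray(d['image']).astype(int); m=(im[...,0]>90)&(im[...,1]<60)&(im[...,2]<60)
    q=np.zeros_like(m); q[roi[0]:roi[1],roi[2]:roi[3]]=1; m&=q; v,u=np.nonzero(m); print(n,u.min(),u.max(),v.min(),v.max())
# grip top corners
print('griptop scene->57',[atz(s,*R(*p),57).round(1) for p in((330,384),(355,393),(292,412),(318,425))])
print('griptop top->57',[f(*p,57) for p in((757,230),(757,258))])
```

```text
Traceback (most recent call last):
  File "h.py", line 11, in tri
    o1,a=ray(d1,*p1);o2,b=ray(d2,*p2)
         ~~~^^^^^^^^
  File "h.py", line 7, in ray
    r=np.array(d['rotation'],float).reshape(3,3)@np.array([(u-d['cx'])/d['fx'],(v-d['cy'])/d['fy'],1]); return np.array(d['xyz'],float),r/np.linalg.norm(r)
      ~~~~~~~~~~~~~~~~~~~~~~~~~~~~~~~~~~~~~^^^^^
ValueError: cannot reshape array of size 4 into shape (3,3)
```

```bash
sed -i "s/np.array(d\['rotation'\],float).reshape(3,3)/Rot.from_quat(d['rotation']).as_matrix()/; 1i from scipy.spatial.transform import Rotation as Rot" h.py
cat > m1.py <<'E'
from h import *
t,s=load('top0'),load('scene0')
T=lambda x,y:(200+(x+.5)/3.4-.5,190+(y+.5)/3.4-.5)
S=lambda x,y:(205+(x+.5)/4-.5,210+(y+.5)/4-.5)
R=lambda x,y:(340+(x+.5)/4-.5,165+(y-365+.5)/4-.5)
f=lambda x,y,z:atz(t,*T(x,y),z).round(1)
if __name__=='__main__':
    pts={'eyeL':(T(619,240),R(226,526)),'eyeS':(T(617,80),R(69,411)),'pintip':(T(227,125),S(295,158)),'pointer':(T(187,163),S(286,248)),
    'mark':(T(242,193),S(376,227)),'slideA':(T(357,149),S(450,95)),'slideB':(T(348,189),S(475,133)),'deckA':(T(446,121),S(510,12)),'deckB':(T(408,250),S(585,135))}
    for k,(a,b) in pts.items():
        p,e=tri(t,a,s,b); print(k,p.round(1),round(e,1))
    print('L eye 7',f(619,240,7),'eye edges',f(594,240,7),f(645,240,7),'foot',f(683,222,7),f(683,274,7),f(745,275,7))
    print('S eye 5',f(617,80,5),f(600,80,5),f(634,80,5))
    print('pinfoot',f(224,136,27),'strip end mid',f(353,169,27), 'deck end',f(446,121,24),f(408,250,24))
    print('griptop scene->57',[atz(s,*R(*p),57).round(1) for p in((330,384),(355,393),(292,412),(318,425))])
    print('griptop top->57',[f(*p,57) for p in((757,230),(757,258))])
E
python3 m1.py
```

```text
eyeL [ 461.  -157.3    5.1] 3.5
eyeS [ 574.8 -148.8    3.6] 2.0
pintip [508.4 117.1  45.6] 0.3
pointer [482.2 143.8  26.3] 1.4
mark [465.6 103.7  24.3] 2.1
slideA [503.   28.6  22.7] 4.0
slideB [476.3  32.5  22.9] 0.7
deckA [528.7 -31.5  14.9] 7.2
deckB [441.1 -11.4  19.5] 3.0
L eye 7 [ 462.3 -156.1    7. ] eye edges [ 460.6 -138.9    7. ] [ 464.1 -173.9    7. ] foot [ 479.1 -199.3    7. ] [ 443.6 -201.1    7. ] [ 447.2 -243.3    7. ]
S eye 5 [ 575.3 -148.     5. ] [ 574.1 -135.9    5. ] [ 576.5 -160.1    5. ]
pinfoot [503.8 121.5  27. ] strip end mid [490.   30.6  27. ] deck end [530.1 -29.4  24. ] [439.6 -12.3  24. ]
griptop scene->57 [array([ 468.4, -235.8,   57. ]), array([ 455.6, -241.3,   57. ]), array([ 467.6, -205.5,   57. ]), array([ 452.8, -209.5,   57. ])]
griptop top->57 [array([ 472.6, -237.5,   57. ]), array([ 454.6, -238.1,   57. ])]
```

The large handle fits: its eye measures 35 mm outside and its foot 36 mm wide. Its origin is about (462.5,-222) with yaw about 2°. The pin is at (508.4,117), the head's yaw is about -10.7°, and the travel needed is about 42 mm. Tool yaw has to turn +66.4° in world, which is -66.4° about tool z.

```bash
python3 -m pendant '[[0,0,0,0,0,-8.3,0.085],[0,0,0,0,0,-8.3,0.085],[0,0,0,0,0,-8.3,0.085],[0,0,0,0,0,-8.3,0.085],[0,0,0,0,0,-8.3,0.085],[0,0,0,0,0,-8.3,0.085],[0,0,0,0,0,-8.3,0.085],[0,0,0,0,0,-8.3,0.085],[0,0,0,0,0,0,0.085]]'
cat > go.py <<'E'
import sys
from h import *
# go.py x y z yaw : shift in tool axes; yaw = wanted angle of tool y (mod 180), target tool down
x,y,z,yaw=map(float,sys.argv[1:5]); st=arm.read_state(); R=Rot.from_quat(st['ee_rot']).as_matrix()
yv=np.array([np.cos(np.radians(yaw)),np.sin(np.radians(yaw)),0]); 
if yv@R[:,1]<0: yv=-yv
Rt=np.c_[np.cross(yv,[0,0,-1]),yv,[0,0,-1]]
print('clock',st['clock'],'pos',st['position'].round(1),'toolshift mm',(R.T@(np.array([x,y,z])-st['position'])).round(1),'rotvec deg',np.degrees(Rot.from_matrix(R.T@Rt).as_rotvec()).round(2),'yaw y',np.degrees(np.arctan2(R[1,1],R[0,1])).round(2),'j',st['joints'].round(2),'F',st['contact_force'].round(1),'w',round(st['gripper_width'],1),'g',round(st['grasp_force'],1))
E
python3 go.py 462.5 -222 160 2
```

```text
clock: 1.0
position: [269.9, -563.4, 255.7]
ee_rot: [0.719, -0.695, -0.001, -0.0]
contact_force: [-0.4, -0.1, -0.5]
gripper_width: 85.1
grasp_force: 0.0
clock 1.0 pos [ 269.9 -563.4  255.7] toolshift mm [-334.4 -204.3   96. ] rotvec deg [ 0.03  0.06 -0.02] yaw y -178.02 j [-0.87  0.39  0.01 -0.   -1.19  0.9 ] F [-0.4 -0.1 -0.5] w 85.1 g 0.0
```

```bash
python3 -m pendant '[[-0.037,-0.023,0.0,0,0,0,0.085],[-0.037,-0.023,0.0,0,0,0,0.085],[-0.037,-0.023,0.01,0,0,0,0.085],[-0.037,-0.023,0.01,0,0,0,0.085],[-0.037,-0.023,0.01,0,0,0,0.085],[-0.037,-0.023,0.01,0,0,0,0.085],[-0.037,-0.023,0.02,0,0,0,0.085],[-0.037,-0.023,0.02,0,0,0,0.085],[-0.038,-0.02,0.016,0,0,0,0.085],[0,0,0,0,0,0,0.085],[0,0,0,0,0,0,0.085]]'
python3 go.py 462.5 -222 42 2
python3 - <<'E'
from h import *
s=snap('scene','scene1'); i=cv2.imread('pics/scene1.png')
cv2.imwrite('pics/c_s1.png',cv2.resize(i[110:260,340:490],(600,600),interpolation=cv2.INTER_CUBIC))
E
```

```text
clock: 2.1
position: [462.5, -221.8, 159.9]
ee_rot: [0.719, -0.695, -0.0, 0.0]
contact_force: [0.0, -1.3, 0.3]
gripper_width: 84.9
grasp_force: 0.0
clock 2.1 pos [ 462.5 -221.8  159.9] toolshift mm [ 2.000e-01 -1.000e-01  1.179e+02] rotvec deg [0.07 0.   0.  ] yaw y -178.0 j [-0.13  0.29 -0.4   0.   -0.88  0.17] F [ 0.  -1.3  0.3] w 84.9 g 0.0
```

View pics/c_s1.png

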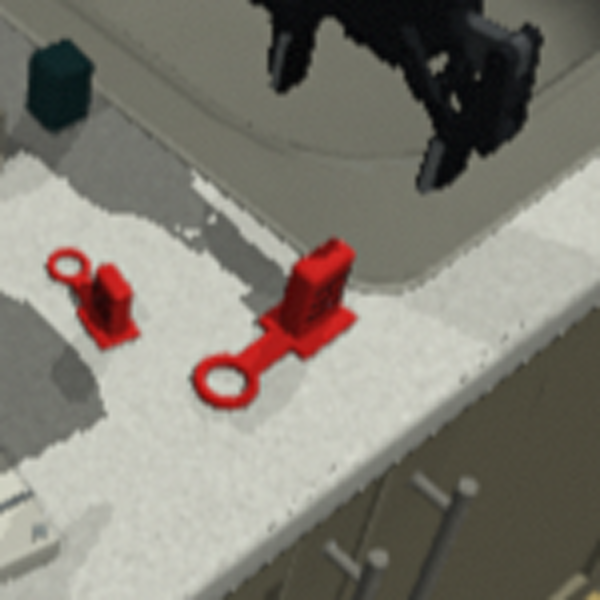

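The handle is lit clearly, with its grip at about (315,290) in the crop. The fingers at (285,85) and (430,185) stand above it on both sides, so I descend and close.

```bash
python3 -m pendant '[[0,0,0.03,0,0,0,0.085],[0,0,0.03,0,0,0,0.085],[0,0,0.03,0,0,0,0.085],[0,0,0.018,0,0,0,0.085],[0,0,0.01,0,0,0,0.085],[0,0,0,0,0,0,0.05],[0,0,0,0,0,0,0.0],[0,0,0,0,0,0,0.0],[0,0,0,0,0,0,0.0],[0,0,0,0,0,0,0.0],[0,0,0,0,0,0,0.0],[0,0,0,0,0,0,0.0]]'
```

```text
clock: 3.35
position: [463.1, -222.8, 43.3]
ee_rot: [0.72, -0.694, 0.001, -0.0]
contact_force: [-0.4, 0.2, 6.3]
gripper_width: 17.4
grasp_force: 59.4
```

```bash
python3 -m pendant '[[0,0,-0.02,0,0,0,0],[0,0,-0.035,0,0,0,0],[-0.03,0,-0.02,0,0,6.35,0],[-0.03,0,0,0,0,6.35,0],[0,0,0,0,0,0,0]]'; python3 go.py 496.3 53.2 118 -10.7
```

```text
clock: 3.85
position: [463.5, -160.6, 118.0]
ee_rot: [-0.639, 0.77, -0.0, 0.001]
contact_force: [-0.1, 0.3, -1.8]
gripper_width: 17.6
grasp_force: 58.6
clock 3.85 pos [ 463.5 -160.6  118. ] toolshift mm [-2.162e+02  7.200e+00  2.000e-01] rotvec deg [-0.07  0.05  0.07] yaw y 169.37 j [-0.    0.31 -0.5  -0.   -0.75 -0.18] F [-0.1  0.3 -1.8] w 17.6 g 58.6
```

```bash
python3 -m pendant '[[-0.03,0.001,0,0,0,0,0],[-0.036,0.001,0,0,0,0,0],[-0.036,0.001,0,0,0,0,0],[-0.036,0.001,0,0,0,0,0],[-0.036,0.001,0,0,0,0,0],[-0.03,0.001,0,0,0,0,0],[-0.012,0.001,0,0,0,0,0],[0,0,0,0,0,0,0],[0,0,0,0,0,0,0],[0,0,0,0,0,0,0]]'; python3 go.py 496.3 53.2 118 -10.7
python3 - <<'E'
from h import *
snap('scene','scene2'); snap('top','top2')
l=cv2.resize(cv2.imread('pics/scene2.png')[205:295,245:345],None,fx=4,fy=4,interpolation=cv2.INTER_CUBIC)
r=cv2.resize(cv2.imread('pics/top2.png')[205:295,240:340],None,fx=4,fy=4,interpolation=cv2.INTER_CUBIC)
cv2.imwrite('pics/c2.png',np.hstack([l,r]))
E
```

```text
clock: 4.85
position: [496.2, 49.6, 117.0]
ee_rot: [-0.638, 0.77, 0.0, -0.001]
contact_force: [-0.5, -0.7, -0.8]
gripper_width: 17.7
grasp_force: 58.6
clock 4.85 pos [496.2  49.6 117. ] toolshift mm [-3.6  0.6 -1. ] rotvec deg [ 0.06 -0.03 -0.08] yaw y 169.22 j [ 0.43  0.33 -0.48 -0.   -0.76 -0.61] F [-0.5 -0.7 -0.8] w 17.7 g 58.6
```

View pics/c2.png

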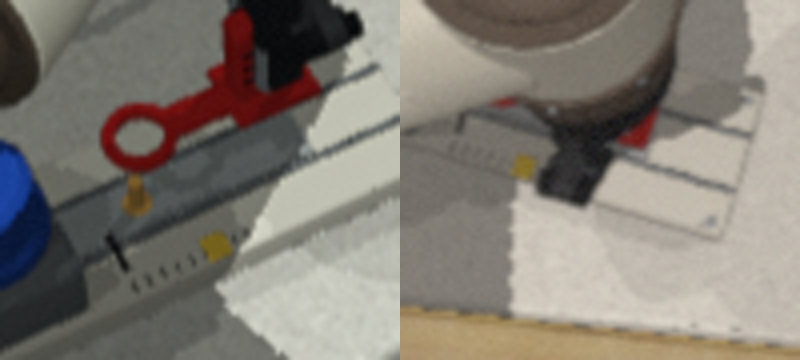

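Scene half: the eye's centre is at (140,137) in the crop, with the pin below it (tip (136,178), foot (138,207)). The arm hides the eye in the top half. I compute the eye's place from its known height and check it.

Run:
```python
from h import *
s=load('scene2'); C=lambda x,y:(245+(x+.5)/4-.5,205+(y+.5)/4-.5)
for z in(73,77,81): print('eye',z,atz(s,*C(140,137),z).round(1))
print('pred px of ideal eye (TCP+65)',[ (np.array(proj(s,np.array([496.2,49.6,z])+65*np.array([.186,.983,0])))-[245,205])*4 for z in(73.7,77.2,80.7)])
print('pintip',atz(s,*C(136,178),46).round(1),'foot',atz(s,*C(138,207),27).round(1), 'pred',(np.array(proj(s,[508.4,117.1,46]))-[245,205])*4)
# ring from dark-red mask: inner/outer ellipse
im=np.asarray(s['image']).astype(int); m=((im[...,0]>70)&(im[...,1]<50)&(im[...,2]<50)).astype(np.uint8)
cs,h=cv2.findContours(m,cv2.RETR_CCOMP,cv2.CHAIN_APPROX_NONE)
for c,hh in zip(cs,h[0]):
    if hh[3]>=0 and len(c)>8: e=cv2.fitEllipse(c); print('hole',e, (e[0][0]-245)*4,(e[0][1]-205)*4)
```

```text
eye 73 [510.  110.9  73. ]
eye 77 [507.8 112.3  77. ]
eye 81 [505.5 113.7  81. ]
pred px of ideal eye (TCP+65) [array([136.12803061, 140.06052967]), array([135.69526642, 135.91060189]), array([135.25969956, 131.73379825])]
pintip [507.8 116.8  46. ] foot [504.3 119.6  27. ] pred [133.19803867 175.94279299]
hole ((279.3244323730469, 238.89279174804688), (10.501931190490723, 13.540177345275879), 81.49007415771484) 137.2977294921875 135.5711669921875
hole ((364.9056396484375, 185.7486572265625), (6.050088882446289, 12.248464584350586), 169.52931213378906) 479.62255859375 -77.00537109375
hole ((356.47369384765625, 176.26675415039062), (7.121705055236816, 8.945611953735352), 96.9651107788086) 445.894775390625 -114.9329833984375
```

The hole lies within 1 mm of the prediction and the pin agrees too. I shift 4 mm along the head, then lower in stages while watching the force.

```bash
python3 -m pendant '[[-0.004,0.0005,0,0,0,0,0],[0,0,0.015,0,0,0,0],[0,0,0.01,0,0,0,0],[0,0,0.005,0,0,0,0],[0,0,0.005,0,0,0,0],[0,0,0,0,0,0,0]]'
python3 - <<'E'
from h import *
snap('scene','scene3'); 
l=cv2.resize(cv2.imread('pics/scene3.png')[205:295,245:345],None,fx=5,fy=5,interpolation=cv2.INTER_CUBIC)
cv2.imwrite('pics/c3.png',l)
E
```

```text
clock: 5.55
position: [496.7, 54.6, 81.7]
ee_rot: [-0.638, 0.77, 0.0, -0.001]
contact_force: [0.6, -0.3, -0.5]
gripper_width: 17.8
grasp_force: 58.6
```

View pics/c3.png

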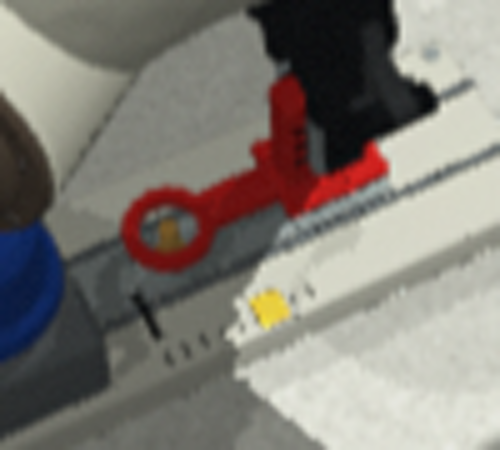

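The pin's tip shows inside the ring at (168,235), with the eye's centre at (168,229) and no force, so the eye is on the pin. Next I lower it onto the slide.

```bash
python3 -m pendant '[[0,0,0.005,0,0,0,0],[0,0,0.004,0,0,0,0],[0,0,0.002,0,0,0,0],[0,0,0,0,0,0,0],[0,0,0,0,0,0,0]]'; python3 -m pendant '[[0,0,0,0,0,0,0],[0,0,0,0,0,0,0]]'
```

```text
clock: 6.1
position: [497.0, 54.8, 71.3]
ee_rot: [-0.638, 0.77, -0.0, -0.0]
contact_force: [0.2, 0.4, -1.5]
gripper_width: 17.3
grasp_force: 58.6
clock: 6.3
position: [497.1, 54.8, 71.5]
ee_rot: [-0.638, 0.77, -0.0, 0.0]
contact_force: [-0.3, -0.2, -1.2]
gripper_width: 17.2
grasp_force: 58.6
```

```bash
python3 -m pendant '[[0,0,0.001,0,0,0,0],[0,0,0.001,0,0,0,0],[0,0,0,0,0,0,0],[0,0,0,0,0,0,0],[0,0,0,0,0,0,0]]' ; python3 -m pendant '[[0.006,0,0,0,0,0,0],[0.006,0,0,0,0,0,0],[0.006,0,0,0,0,0,0],[0.006,0,0,0,0,0,0],[0.006,0,0,0,0,0,0],[0.006,0,0,0,0,0,0],[0.005,0,0,0,0,0,0],[0.004,0,0,0,0,0,0],[0,0,0,0,0,0,0],[0,0,0,0,0,0,0]]'
python3 - <<'E'
from h import *
snap('scene','scene4'); snap('top','top4')
l=cv2.resize(cv2.imread('pics/scene4.png')[205:295,245:345],None,fx=4,fy=4,interpolation=cv2.INTER_CUBIC)
r=cv2.resize(cv2.imread('pics/top4.png')[205:295,240:340],None,fx=4,fy=4,interpolation=cv2.INTER_CUBIC)
cv2.imwrite('pics/c4.png',np.hstack([l,r]))
E
```

```text
clock: 6.8
position: [497.2, 54.8, 70.3]
ee_rot: [-0.638, 0.77, -0.0, 0.0]
contact_force: [-2.3, -0.6, 6.4]
gripper_width: 17.2
grasp_force: 59.7
clock: 7.8
position: [489.9, 11.4, 70.2]
ee_rot: [-0.638, 0.77, -0.0, 0.002]
contact_force: [-0.6, 6.6, 6.7]
gripper_width: 17.0
grasp_force: 59.6
```

View pics/c4.png

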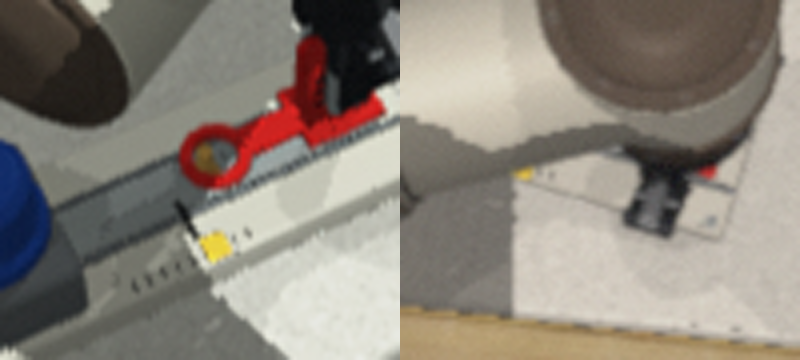

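The pointer tip is at about (193,231) in the scene half, and the mark's centre is at (215,246). The pin lies against the ring's block side at (207,157). I now compute the remaining travel.

```bash
python3 - <<'E'
from h import *
s=load('scene4'); s0=load('scene0'); C=lambda x,y:(245+(x+.5)/4-.5,205+(y+.5)/4-.5); S=lambda x,y:(205+(x+.5)/4-.5,210+(y+.5)/4-.5)
n=np.array([-.186,-.983,0])
for p in((193,231),(188,222),(180,205)): print('ptr',p,((atz(s,*C(215,246),26.5)-atz(s,*C(*p),27.5))@n).round(1))
print('start',((atz(s0,*S(376,227),26.5)-atz(s0,*S(286,248),27.5))@n).round(1))
print('pin now vs start',((atz(s,*C(207,154),46)-atz(s0,*S(295,158),46))@n).round(1))
im=np.asarray(s['image']).astype(int); m=(im[...,0]>180)&(im[...,1]>140)&(im[...,2]<90); m[:250]=0;m[:,:285]=0;m[280:]=0;m[:,310:]=0; v,u=np.nonzero(m); print('mark centroid crop',(u.mean()-245)*4,(v.mean()-205)*4,((atz(s,u.mean(),v.mean(),26.5))).round(1))
E
python3 go.py 489.9 11.4 70.2 -10.7
```

```text
ptr (193, 231) 5.7
ptr (188, 222) 5.6
ptr (180, 205) 4.7
start 42.4
pin now vs start 36.1
mark centroid crop 212.9655172413793 244.41379310344837 [464.6 104.1  26.5]
clock 7.9 pos [490.   11.4  70.3] toolshift mm [0.  0.1 0.1] rotvec deg [-0.19  0.14  0.04] yaw y 169.34 j [ 0.36  0.39 -0.55 -0.   -0.63 -0.54] F [-1.2  6.5  6.4] w 17.2 g 59.6
```

```bash
python3 -m pendant '[[0.003,0,0,0,0,0,0],[0.0025,0,0,0,0,0,0],[0,0,0,0,0,0,0],[0,0,0,0,0,0,0],[0,0,0,0,0,0,0],[0,0,0,0,0,0,0],[0,0,0,0,0,0,0],[0,0,0,0,0,0,0]]'
python3 - <<'E'
from h import *
snap('scene','scene5')
cv2.imwrite('pics/c5.png',cv2.resize(cv2.imread('pics/scene5.png')[230:280,270:330],None,fx=10,fy=10,interpolation=cv2.INTER_CUBIC))
E
```

```text
clock: 8.7
position: [489.0, 6.1, 70.3]
ee_rot: [-0.638, 0.77, -0.0, 0.002]
contact_force: [-1.3, 7.5, 6.3]
gripper_width: 17.6
grasp_force: 59.6
```

View pics/c5.png

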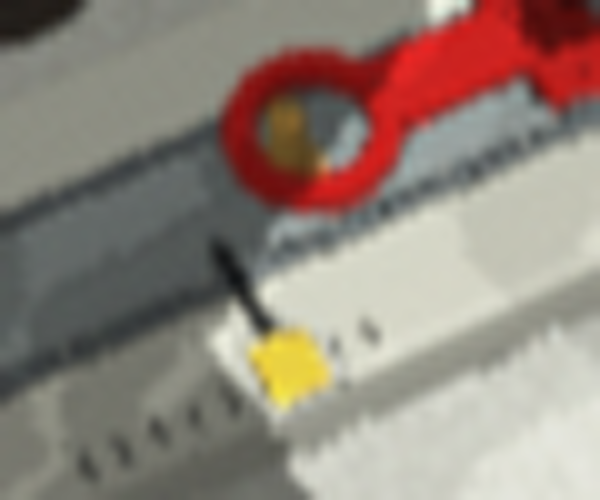

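The pointer runs from (218,245) to (265,325), and its line extended passes through the mark's centre at (290,367). The eye is flat over the pin and the handle pulls at about 7.5 N, so I hand in.

```bash
python3 -c "
from bench import arm
print(arm.job_done())"
```

```text
the job is handed in; nothing more can be done
None
```

I handed the job in with the handle's eye over the pin and the gripper holding the slide at the yellow mark against its spring, pulling about 7.5 N; the hand-in did not return a verdict.

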